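# Load the indexed drying tray

## Task

The drying tray is locked under the white hood by its red spring plunger. Pull the plunger up and turn it so that it stays out, slide the tray out to the side where the green mat lies and turn the plunger back so that it locks there; put every washed fitting from the green mat into the locked tray, then in the same way unlock it, slide it back under the hood and leave it locked there. Leave the unwashed fittings on the grey mat, the tin and the grease tube where they are.

Things in the scene. Friction and masses are not known exactly. Their poses are not given: they have to be found in the camera images.
- dryer: Fixed dryer base: aluminium plate, 260 x 470 x 12 mm, with a white hood over its middle (hood 158 mm along x, 170 mm along y, roof 105 to 117 mm above the table, fan grille to 122 mm, open at both y ends). Origin on the table under the middle of the hood; x axis points from the plunger side (near the robot) to the back, y axis along the tray's travel, z up. The plate reaches from x = -175 to +85 mm of it.
- tray (a joint): Tray carriage along the dryer's y axis, m: 0 under the hood (start, locked), +0.17 fully out to the dryer's +y side, -0.17 fully out to its -y side; stops 2 mm beyond each. These three places have a hole for the plunger. Sliding friction 2.5 N; stays where it is left. Locked it has about 1.5 mm of play.
- tray_floor (a point): Middle of the tray's inner floor, 25.5 mm above the table (axes as the dryer's; moves with the carriage). Stainless tray, inside 127 mm (x) by 138 mm (y), walls 4 mm thick, 16 mm high above the floor. A black front bar of the carriage, 145 mm nearer the robot (-x), 36 x 150 mm, top 34 mm above the table, carries handle and plunger.
- handle_grip (a point): Where to grip the carriage's upright black round handle, 85 mm above the table: post 18 mm in diameter from 34 mm to 96 mm, then a 22 mm button up to 108 mm. It is at x -145 mm, y +50 mm from the middle of the tray floor. Push or pull it along the dryer's y axis to slide the tray.
- plunger_grip (a point): Middle of the plunger's red bar grip, 86 mm above the table while the plunger is down: 46 mm long, 15 mm thick, 28 mm high, on a thin vertical stem; at x -145 mm, y -50 mm from the middle of the tray floor. Own x axis along the bar's length, z up; the bar turns with the plunger: along the dryer's x while locked.
- plunger_lift (a joint): Height of the plunger, m: 0 fully down (pin in its hole, tray locked), up to 0.020 at the stop. A spring pulls it down with 4.5 N at 0 to 7.5 N at the top. It cannot be turned below 0.015 unless turned already; turned, it rests on its collar at about 0.015 and the tray is free. Turned back it springs down by itself: to 0 over a hole, to about 0.010 on the index bar between holes, and then clicks in when the tray is slid over a hole (centred within about 2 mm).
- plunger_turn (a joint): Turn of the plunger about the vertical, rad: 0 as locked, grows anticlockwise seen from above to a stop at 1.4. It rests held out from about 0.5 up; below about 0.25 it drops into its slot. Friction holds it where it is left.
- green_mat: Green drain mat, 165 x 105 x 4 mm, lies on the left or right of the table beside the dryer's front; origin at the centre of its underside. The washed fittings stand on it, two to four of them: brass ones in a row nearest the robot, the valve body behind them.
- grey_mat: Grey mat of the same size on the other side, with two unwashed fittings.
- brass_1_mid (a point): Brass-coloured fitting, origin of this point half-way up on its axis; own z axis along the fitting (up while it stands). It stands on a hexagonal foot 22-25 mm wide and 12 mm high, above that round, 18 mm in diameter; 42 mm tall, 0.09 kg. Washed: starts standing on the green mat. May be absent (None).
- brass_2_mid (a point): Brass-coloured fitting, origin of this point half-way up on its axis; own z axis along the fitting (up while it stands). It stands on a hexagonal foot 22-25 mm wide and 12 mm high, above that round, 18 mm in diameter; 42 mm tall, 0.09 kg. Washed: starts standing on the green mat. May be absent (None).
- brass_3_mid (a point): Brass-coloured fitting, origin of this point half-way up on its axis; own z axis along the fitting (up while it stands). It stands on a hexagonal foot 22-25 mm wide and 12 mm high, above that round, 18 mm in diameter; 42 mm tall, 0.09 kg. Washed: starts standing on the green mat. May be absent (None).
- valve_mid (a point): White cylinder valve body, 0.45 kg: an upright round body 43 mm in diameter and 72 mm tall with one side outlet, 31 mm thick, 27 to 58 mm above its foot, that points along its own -y and ends 45 mm from the body's axis. This point lies on the axis of the upright body, half-way up; own z along that axis (up while it stands). Grip it across its own x. Washed: starts standing on the green mat. May be absent (None).
- dirty_brass_mid (a point): Brass-coloured fitting, origin of this point half-way up on its axis; own z axis along the fitting (up while it stands). It stands on a hexagonal foot 22-25 mm wide and 12 mm high, above that round, 18 mm in diameter; 42 mm tall, 0.09 kg. Unwashed: stands on the grey mat and is to be left there.
- dirty_valve_mid (a point): White cylinder valve body, 0.45 kg: an upright round body 43 mm in diameter and 72 mm tall with one side outlet, 31 mm thick, 27 to 58 mm above its foot, that points along its own -y and ends 45 mm from the body's axis. This point lies on the axis of the upright body, half-way up; own z along that axis (up while it stands). Grip it across its own x. Unwashed: stands on the grey mat and is to be left there.
- tin: White round tin, 57 mm in diameter, 26 mm high, beside one end of the dryer, behind a mat; a bystander. Origin under its centre.
- grease: White grease tube with blue cap, lying, 109 x 32 x 23 mm, beside one end of the dryer, behind a mat; a bystander. Origin under its centre.

How it is judged:
By the outcome, as a careful person would: the job done as asked, in the order asked, and still so for the second after the job is handed in, with the robot touching nothing.
Of brass_1, brass_2, brass_3, valve only 2 to 4 are there at a start; the rules pass over those that are not, and their reading is None.
At some moment in a run one of brass_1, brass_2, brass_3 may be knocked a few centimetres aside while the robot is not near it.
Once in a run the grip may slacken for a moment while it holds something.
It also fails if it takes over 210 s, if anything falls off the work surface, if the arm or the gripper's body presses on something with over 40 N, if the wrist force passes 120 N, or if a joint passes its speed limit or range.

## Robot

A 6-joint arm with a two-finger parallel gripper is mounted at the origin on a cart in front of the work surface, level with it; the furniture and walls round the work are solid. World frame = base frame: x ahead of the robot, y to its left, z up, the work surface at z = 0. Lengths are in mm, angles in rad, forces in N, time in s.
With the tool pointing down it reaches from about 350 to 975 mm from the base axis. Payload 7.1 kg.
Tool frame: the origin (TCP) lies at the very end of the fingers, on their centre line; the grasp point (between the pads) lies 19 mm behind it; z points along the fingers, y is the line along which they close (so a half turn about z gives the same grasp; the last joint's range is limited). The gripper opens to 88 mm and grips with 3 to 60 N. Pads are 20 mm wide; open, the fingers measure 115 mm over their backs; the gripper's body (75 mm by 178 mm) begins 61 mm behind the grasp point.
Start: joints at [-1.257, 0.423, 1.63, -0, 1.089, -0.019], TCP at [204.199, -590.684, 222.675] pointing down, gripper open.
Joint ranges: [-3, 3], [-0.9, 2.11], [0.09, 2.58], [-1.31, 4.45], [0.11, 2.69], [-2.54, 2.54]. Speed limits (rad/s): [2.39, 2.39, 3.01, 3.14, 3.14, 3.14].

## Interface

Orientations are given as a rotation vector (axis times angle).
In Python, from workcell import manip, vision, job_done gives the robot as it stands.
- The arm moves only by the shell command python3 -m jog 'ROWS' [FORCE]. ROWS is JSON, a list of rows, each a list of 3 entries, a list of its own where there are three numbers: the finger opening in mm, from 0 to 87.8, then the shift along the tool's x, y, z in units of 25 mm (1.0 is 25 mm), then the turn about the tool's z in units of 6 degrees (1.0 is 6 degrees). In form: [[grip, [x, y, z], spin], ...]. A call has 1 to 8 rows; each row shifts and turns the commanded pose from where the row before left it, along the tool's axes as they then stand; what a row does not reach is not made up. A row lasts 1/12 s, in which the tool goes at most 41.7 mm and 7.16 degrees, less where a joint would pass 70% of its speed; a pose out of reach is approached as far as the arm can. A call is refused whole if a number of a shift passes 1 or a number of a turn 1, either way. A call with a gripper value outside its range is refused whole. The fingers move at their own pace and stop on an object; FORCE is the grip in N (left out, the last holds). Time passes only in rows, so rows that do not move let the fingers close. It gives the time, the measured TCP pose, the force, the opening and the grip force at its end, in the units of the state.
- manip.state(): the state, without advancing time (a new reading comes with each control period).
- vision.read_camera(name): name is "scene" or "side" or "wrist"; returns a dict with "color" (400x640x3 uint8, red, green, blue), "intrinsics" (3x3 intrinsics, pixels), "R" (3x3) and "t" (3): a world point X has camera coordinates R X + t. Camera axes: x right, y down, z forward; pixel columns grow to the right and rows downward; lengths in mm; the calibration is good to about 2 mm. The wrist camera is an equidistant fisheye: a pixel r from the principal point sees the ray r / f radians off the axis. A picture is of the moment at which its call begins. There is no depth.
- job_done(): hands the job in; it is judged then, once.
Trained networks look in a picture, given as the dict that the camera call returned (one of the last four; its "shot" number tells which), for a name from the list of things; names that differ only in an ending like _2 or _b are one class to them, and where a whole thing is asked for, a point or a joint stands for the part that bears it (a point fixed in the world has none). Each returns a list of dicts, best first, with "score" (0 to 1); they miss things now and then, are a little off and sometimes report something else, mostly with a low value. They report only what shows in the picture. A call takes as long as a camera call.
- vision.search_frame(label, picture): "position" ([column, row] in pixels, amid what is visible of it).
- vision.mark_of(label, picture): "position" ([column, row] in pixels: a listed point, or the origin of a listed thing).
The state is a dict: "clock": time; "q": joint angles; "joint_velocities": joint speeds; "joint_torque": joint torques, N m; "tcp_pos": TCP position; "eef_rot": TCP orientation; "force": force on the tool from outside, world axes, zero at the start; "wrist_torque": the same for the moment, N m; "gripper_width": finger opening in mm; "grasp_force": force on a finger pad.
Only numpy, scipy, OpenCV 4.12 (cv2) and the standard library are available. Lean on these libraries where they do the work, as an engineer would, in place of code of your own. Each camera call takes 0.05 s, during which the arm holds its last target. There are 200 camera calls.

## Working session

There is one attempt and no reset: what is moved stays moved. The work goes in short steps, Python scripts to look and compute and a shell command to move; the robot and the scene stay as the last step left them, time stands still between calls to the robot, and variables do not carry over. Pictures are saved under pics/ and viewed, at most 14 in all, crops included, and the job is handed in when it is done.

```bash
mkdir -p pics; cat > h.py <<'E'
import numpy as np, cv2
from scipy.spatial.transform import Rotation as Ro
from workcell import manip, vision
def shot(n, save=None):
    p=vision.read_camera(n)
    if save: cv2.imwrite(f'pics/{save}.png', p['color'][:,:,::-1])
    return p
def ray(p,uv,fish=False):
    K=np.array(p['intrinsics']);R=np.array(p['R']);t=np.array(p['t'])
    x=(uv[0]-K[0,2])/K[0,0]; y=(uv[1]-K[1,2])/K[1,1]
    if fish:
        r=np.hypot(x,y); d=np.array([x/r*np.sin(r),y/r*np.sin(r),np.cos(r)]) if r>1e-9 else np.array([0,0,1.])
    else: d=np.array([x,y,1.])
    return -R.T@t, R.T@d
def atz(p,uv,z,fish=False):
    o,d=ray(p,uv,fish); return o+d*(z-o[2])/d[2]
def proj(p,X,fish=False):
    K=np.array(p['intrinsics']); c=np.array(p['R'])@np.array(X,float)+np.array(p['t'])
    if fish:
        r=np.hypot(c[0],c[1]); th=np.arctan2(r,c[2]); c=np.array([c[0]/r*th,c[1]/r*th,1])
    else: c=c/c[2]
    return (K@c)[:2]
def tri(rays):
    A=sum(np.eye(3)-np.outer(d,d)/(d@d) for o,d in rays); b=sum((np.eye(3)-np.outer(d,d)/(d@d))@o for o,d in rays)
    return np.linalg.solve(A,b)
def st():
    s=manip.state(); T=Ro.from_rotvec(s['eef_rot']).as_matrix()
    print('t',round(s['clock'],2),'tcp',np.round(s['tcp_pos'],1),'yaxis',np.round(T[:,1],3),'z',np.round(T[:,2],3),'F',np.round(s['force'],1),'w',round(s['gripper_width'],1),'gf',round(s['grasp_force'],1)); return s,T
E
python3 - <<'E'
from h import *
s,T=st()
print(T.round(3))
Z={'dryer':0,'tray_floor':25.5,'handle_grip':85,'plunger_grip':86,'green_mat':0,'grey_mat':0,'brass_1_mid':25,'valve_mid':40,'dirty_brass_mid':25,'dirty_valve_mid':40,'tin':0,'grease':0}
for n in ('scene','side'):
    p=shot(n,n+'0')
    print(n, 'cam',np.round(-np.array(p['R']).T@p['t']))
    for l,z in Z.items():
        print(l,[(round(d['score'],2),np.round(d['position']).astype(int).tolist(),np.round(atz(p,d['position'],z))[:2].tolist()) for d in vision.mark_of(l,p)[:5]])
E
```

```text
t 0.0 tcp [ 204.  -590.2  221.9] yaxis [ 0.327 -0.945 -0.001] z [-0.     0.001 -1.   ] F [ 0.1 -0.7  0.2] w 87.6 gf 0.0
[[ 0.945  0.327 -0.   ]
 [ 0.327 -0.945  0.001]
 [ 0.    -0.001 -1.   ]]
scene cam [ 93. 674. 800.]
dryer [(0.82, [286, 214], [608.0, -1.0])]
tray_floor [(0.94, [284, 207], [615.0, -2.0])]
handle_grip [(0.63, [316, 216], [474.0, 38.0])]
plunger_grip [(0.51, [330, 195], [484.0, -58.0])]
green_mat [(0.7, [264, 324], [443.0, 340.0]), (0.3, [238, 310], [520.0, 342.0])]
grey_mat [(0.95, [376, 172], [448.0, -339.0])]
brass_1_mid [(0.65, [262, 337], [416.0, 379.0])]
valve_mid [(0.72, [237, 310], [501.0, 361.0])]
dirty_brass_mid [(0.71, [344, 153], [585.0, -355.0]), (0.43, [391, 164], [409.0, -374.0])]
dirty_valve_mid [(0.57, [366, 159], [492.0, -339.0])]
tin []
grease [(0.64, [344, 152], [606.0, -394.0])]
side cam [  204. -1110.   699.]
dryer [(0.82, [349, 218], [606.0, -5.0]), (0.75, [315, 303], [410.0, -344.0]), (0.34, [262, 168], [414.0, 422.0])]
tray_floor [(0.97, [351, 208], [618.0, 9.0])]
handle_grip [(0.93, [300, 190], [472.0, 52.0])]
plunger_grip [(0.5, [309, 208], [468.0, -62.0])]
green_mat [(0.73, [275, 176], [445.0, 341.0])]
grey_mat [(0.8, [329, 299], [446.0, -336.0])]
brass_1_mid [(0.47, [264, 162], [419.0, 414.0])]
valve_mid [(0.59, [291, 165], [504.0, 333.0])]
dirty_brass_mid [(0.49, [319, 305], [410.0, -379.0])]
dirty_valve_mid [(0.72, [346, 279], [488.0, -328.0]), (0.48, [399, 299], [578.0, -421.0])]
tin [(0.72, [349, 219], [604.0, -11.0])]
grease [(0.64, [395, 296], [597.0, -369.0])]
```

View pics/scene0.png

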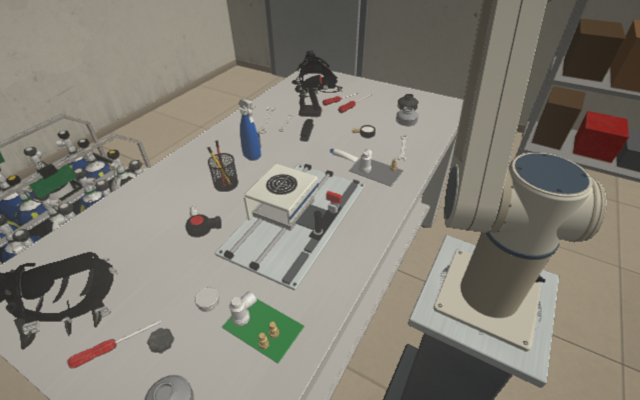

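View pics/side0.png

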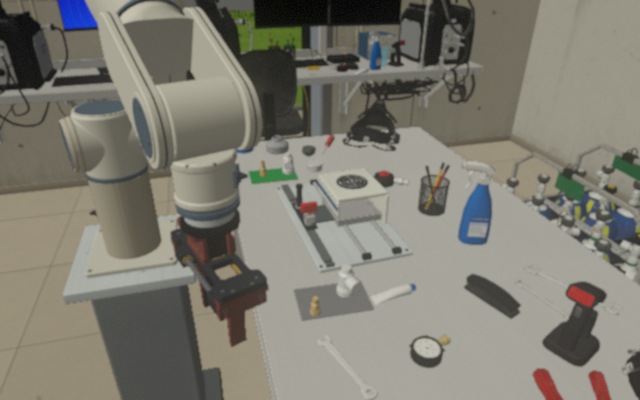

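```bash
python3 -m jog '[[87,[0.6,-0.8,0],0.8],[87,[0.6,-0.8,0],0.8],[87,[0.6,-0.8,0],0.8],[87,[0.6,-0.8,0],0.8],[87,[0.45,-0.89,0],0],[87,[0.45,-0.89,0],0],[87,[0.45,-0.89,0],0],[87,[0.45,-0.89,0],0]]' 20; python3 -m jog '[[87,[0.45,-0.89,0],0],[87,[0.45,-0.89,0],0],[87,[0.45,-0.89,0],0],[87,[0.45,-0.89,0],0],[87,[0.45,-0.89,0],0],[87,[0.45,-0.89,0],0],[87,[0.45,-0.89,0],0],[87,[0.45,-0.89,0],0]]'; python3 -m jog '[[87,[0.45,-0.89,0],0],[87,[0.45,-0.89,0],0],[87,[0.45,-0.89,0],0],[87,[0.45,-0.89,0],0],[87,[0.4,-0.8,0],0],[87,[0,0,0],0],[87,[0,0,0],0]]'
python3 - <<'E'
from h import *
st()
p=shot('wrist','wrist0')
Z={'tray_floor':25.5,'handle_grip':85,'plunger_grip':86,'dryer':0,'green_mat':0,'brass_1_mid':25,'valve_mid':40}
print(np.round(-np.array(p['R']).T@p['t']),np.array(p['R']).round(2).tolist())
P={n:shot(n) for n in('scene','side')}; P['wrist']=p
for l,z in Z.items():
    rs=[]
    for n,q in P.items():
        m=vision.mark_of(l,q)
        print(l,n,[(round(d['score'],2),np.round(d['position'],1).tolist(),np.round(atz(q,d['position'],z,n=='wrist'),1)[:2].tolist()) for d in m[:4]])
        if m: rs.append(ray(q,m[0]['position'],n=='wrist'))
    if len(rs)>1: print('   tri',tri(rs).round(1))
E
```

```text
clock: 1.97
tcp_pos: [291.9, -410.5, 222.8]
eef_rot: [3.141, -0.004, 0.0]
force: [-0.0, -0.7, -0.2]
gripper_width: 87.0
grasp_force: 0.0
clock: 2.63
tcp_pos: [382.4, -232.7, 222.9]
eef_rot: [3.141, -0.004, 0.001]
force: [1.1, -0.4, -0.5]
gripper_width: 86.9
grasp_force: 0.0
clock: 3.22
tcp_pos: [437.4, -124.3, 222.7]
eef_rot: [3.141, 0.0, 0.0]
force: [0.7, -0.2, 0.2]
gripper_width: 87.2
grasp_force: 0.0
t 3.22 tcp [ 437.4 -124.3  222.7] yaxis [ 0. -1.  0.] z [ 0. -0. -1.] F [ 0.7 -0.2  0.2] w 87.2 gf 0.0
[ 513. -124.  385.] [[-0.0, -1.0, 0.0], [-0.96, 0.0, 0.28], [-0.28, 0.0, -0.96]]
tray_floor scene [(0.57, [280.6, 207.5], [621.8, 5.4])]
tray_floor side [(0.58, [348.9, 207.4], [611.9, 14.2])]
tray_floor wrist []
   tri [614.   10.9  29.7]
handle_grip scene [(0.95, [317.2, 217.4], [469.7, 40.3])]
handle_grip side [(0.87, [300.3, 190.1], [470.9, 49.8]), (0.18, [349.9, 208.7], [576.2, -92.7])]
handle_grip wrist [(0.85, [160.2, 165.2], [465.5, 47.4])]
   tri [467.7  44.   89.1]
plunger_grip scene [(0.67, [332.3, 194.7], [478.7, -64.2])]
plunger_grip side [(0.69, [309.3, 205.2], [473.4, 
[... 207 characters left out ...]
t [(0.9, [223.1, 39.7], [612.7, -2.1])]
   tri [612.6   1.9  -5.1]
green_mat scene [(0.76, [261.1, 326.8], [443.7, 350.6])]
green_mat side [(0.78, [271.8, 174.3], [437.7, 356.7])]
green_mat wrist [(0.9, [44.6, 178.7], [441.3, 356.3])]
   tri [440.3 352.5   2.9]
brass_1_mid scene [(0.69, [264.2, 338.7], [409.4, 380.6])]
brass_1_mid side [(0.42, [264.9, 164.9], [419.4, 388.7]), (0.29, [345.0, 279.0], [493.0, -307.7])]
brass_1_mid wrist [(0.63, [30.2, 203.2], [404.1, 384.9])]
   tri [410.6 380.   28.5]
valve_mid scene [(0.64, [237.7, 310.3], [498.7, 360.1])]
valve_mid side [(0.55, [290.7, 164.1], [504.1, 339.0])]
valve_mid wrist [(0.82, [24.1, 149.1], [500.2, 355.7])]
   tri [503.2 357.6  34.5]
```

View pics/wrist0.png

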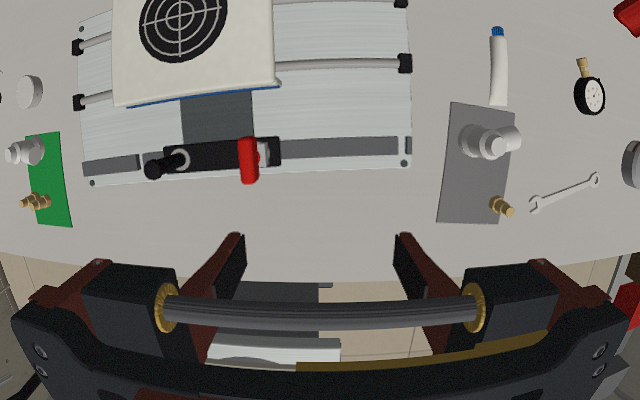

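```bash
python3 - <<'E'
from h import *
p=shot('wrist')
img=p['color'].astype(int)
a=atz(p,(92,185),12,True);b=atz(p,(410,166),12,True); print(a.round(1),b.round(1),np.degrees(np.arctan2(-(a-b)[0],(a-b)[1])))
m=((img[:,:,0]>140)&(img[:,:,1]<60)&(img[:,:,2]<60)).astype(np.uint8); m[200:]=0; m[:,320:]=0
n,l,s,c=cv2.connectedComponentsWithStats(m); i=1+s[1:,4].argmax(); print(s[i],c[i],[atz(p,c[i],z,True).round(1) for z in (90,100)])
ys,xs=np.nonzero(l==i); X=np.array([atz(p,(x,y),100,True)[:2] for x,y in zip(xs,ys)])
print('bbox',X.min(0),X.max(0), cv2.minAreaRect(X.astype(np.float32)))
E
```

```text
[430.1 220.7  12. ] [ 449.3 -237.7   12. ] 2.398028178322232
[237 140  17  44 555] [245.28108108 161.22702703] [array([467.4, -51.6,  90. ]), array([468.9, -54.1, 100. ])]
bbox [447.75406692 -60.98792799] [489.20528646 -46.75168996] ((468.4950866699219, -54.01751708984375), (41.49095916748047, 12.83468246459961), 2.810445785522461)
```

```bash
python3 -m jog '[[87,[0.34,-0.73,0],0],[87,[0.33,-0.73,0],0],[87,[0.34,-0.74,0],0],[87,[0.34,-0.73,0],0],[87,[0,0,1],-0.42],[87,[0,0,1],0],[87,[0,0,1],0],[87,[0,0,1],0]]'; python3 -m jog '[[87,[0,0,0.6],0],[87,[0,0,0],0],[87,[0,0,0],0]]'
python3 - <<'E'
from h import *
st(); p=shot('wrist','wrist1')
E
```

```text
clock: 5.13
tcp_pos: [471.3, -51.5, 121.9]
eef_rot: [3.141, 0.066, 0.001]
force: [0.1, 0.0, 0.6]
gripper_width: 87.0
grasp_force: 0.0
clock: 5.38
tcp_pos: [470.7, -51.7, 107.3]
eef_rot: [-3.141, -0.065, 0.003]
force: [-0.1, 0.7, -0.0]
gripper_width: 87.1
grasp_force: 0.0
t 5.38 tcp [470.7 -51.7 107.3] yaxis [ 0.042 -0.999 -0.   ] z [-0.002  0.    -1.   ] F [-0.1  0.7 -0. ] w 87.1 gf 0.0
```

View pics/wrist1.png

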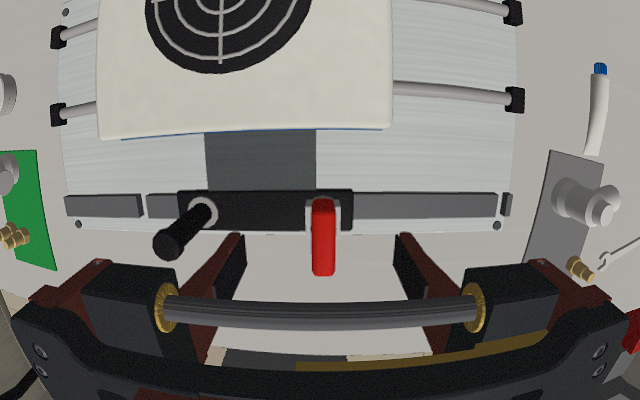

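```bash
python3 -m jog '[[87,[0,0,0.8],0],[87,[0,0,0.77],0],[87,[0,0,0],0],[5,[0,0,0],0],[5,[0,0,0],0],[5,[0,0,0],0],[5,[0,0,0],0],[5,[0,0,0],0]]' 35;  python3 -m jog '[[5,[0,0,0],0],[5,[0,0,0],0],[5,[0,0,0],0]]'
```

```text
clock: 6.1
tcp_pos: [471.7, -51.8, 69.3]
eef_rot: [3.141, 0.065, 0.002]
force: [-0.6, -0.0, 0.3]
gripper_width: 57.2
grasp_force: 0.0
clock: 6.35
tcp_pos: [471.1, -51.7, 68.6]
eef_rot: [3.141, 0.065, 0.0]
force: [1.0, 0.4, 0.2]
gripper_width: 37.0
grasp_force: 0.0
```

```bash
python3 -m jog '[[5,[0,0,0],0],[5,[0,0,0],0],[5,[0,0,0],0],[5,[0,0,0],0],[5,[0,0,0],0],[5,[0,0,0],0]]' 35;  python3 -m jog '[[5,[0,0,-0.24],0],[5,[0,0,-0.24],0],[5,[0,0,-0.24],0],[5,[0,0,0],0],[5,[0,0,0],0]]'
```

```text
clock: 6.85
tcp_pos: [471.1, -51.9, 68.4]
eef_rot: [3.141, 0.066, -0.0]
force: [-0.9, -2.1, -0.3]
gripper_width: 14.6
grasp_force: 35.0
clock: 7.27
tcp_pos: [471.0, -51.7, 86.7]
eef_rot: [3.141, 0.066, 0.0]
force: [0.7, -2.7, -9.0]
gripper_width: 15.2
grasp_force: 35.0
```

```bash
python3 -m jog '[[5,[0,0,0],-1],[5,[0,0,0],-1],[5,[0,0,0],-1],[5,[0,0,0],-1],[5,[0,0,0],-1],[5,[0,0,0],-1],[5,[0,0,0],-1],[5,[0,0,0],-1]]';  python3 -m jog '[[5,[0,0,0],-0.5],[5,[0,0,0],0],[5,[0,0,0],0],[40,[0,0,0.08],0],[40,[0,0,0],0],[40,[0,0,0],0],[40,[0,0,0],0],[40,[0,0,0],0]]'
```

```text
clock: 7.93
tcp_pos: [470.6, -51.3, 86.1]
eef_rot: [-2.839, -1.343, 0.001]
force: [1.2, 0.4, -7.8]
gripper_width: 14.5
grasp_force: 35.0
clock: 8.6
tcp_pos: [471.3, -51.8, 84.7]
eef_rot: [2.807, 1.411, 0.001]
force: [0.2, -0.8, 0.0]
gripper_width: 39.8
grasp_force: 0.0
```

```bash
python3 -m jog '[[60,[0,0,-0.9],0],[60,[0,0,-0.9],0],[60,[0,0,0],1],[60,[0,0,0],1],[60,[0,0,0],1],[60,[0,0,0],1],[60,[0,0,0],1],[60,[0,0,0],1]]';  python3 -m jog '[[60,[0,0,0],1],[60,[0,0,0],1],[60,[0,0,0],0.5],[60,[0,-1,0],0],[60,[0,-1,0],0],[60,[0,-1,0],0],[60,[0,-1,0],0],[60,[0,0,0],0]]'
python3 - <<'E'
from h import *
st(); p=shot('wrist','wrist2')
for l,z in (('handle_grip',85),('plunger_grip',101)): print(l,[(round(d['score'],2),np.round(d['position'],1).tolist(),atz(p,d['position'],z,True).round(1)) for d in vision.mark_of(l,p)])
E
```

```text
clock: 9.27
tcp_pos: [471.2, -51.8, 129.6]
eef_rot: [3.107, 0.466, 0.001]
force: [0.5, 0.3, 0.6]
gripper_width: 60.3
grasp_force: 0.0
clock: 9.93
tcp_pos: [466.8, 50.9, 129.6]
eef_rot: [-3.14, -0.069, -0.001]
force: [0.4, 0.1, 0.7]
gripper_width: 60.0
grasp_force: 0.0
t 9.93 tcp [466.8  50.9 129.6] yaxis [ 0.044 -0.999 -0.001] z [ 0.     0.001 -1.   ] F [0.4 0.1 0.7] w 60.0 gf 0.0
handle_grip [(0.78, [326.3, 225.9], array([463.7,  46.7,  85. ]))]
plunger_grip [(0.98, [460.7, 230.8], array([468.9, -49.2, 101. ]))]
```

View pics/wrist2.png

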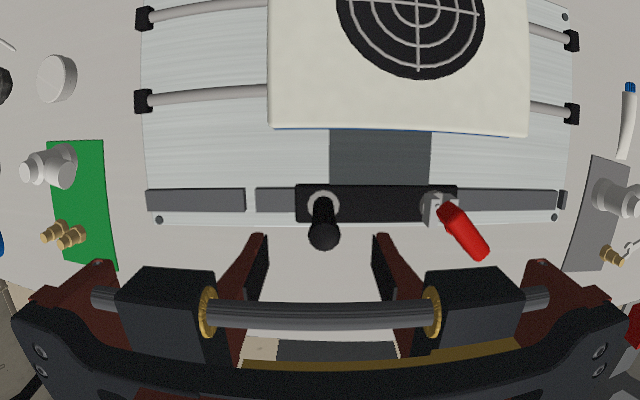

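```bash
python3 -m jog '[[60,[0,0.06,0.85],0],[60,[0,0,0.85],0],[60,[0,0,0.85],0],[8,[0,0,0],0],[8,[0,0,0],0],[8,[0,0,0],0],[8,[0,0,0],0],[8,[0,0,0],0]]' 25;  python3 -m jog '[[8,[0,0,0],0],[8,[0,0,0],0],[8,[0,0,0],0],[8,[0,0,0],0],[8,[0,0,0],0]]'
```

```text
clock: 10.75
tcp_pos: [467.8, 46.5, 66.8]
eef_rot: [-3.141, -0.065, -0.003]
force: [-1.1, 0.2, -0.3]
gripper_width: 30.1
grasp_force: 0.0
clock: 11.17
tcp_pos: [467.6, 46.8, 66.5]
eef_rot: [-3.141, -0.066, -0.002]
force: [-0.8, -1.1, 7.8]
gripper_width: 21.1
grasp_force: 25.0
```

```bash
python3 -m jog '[[8,[0,0,0],0],[8,[0,0,0],0],[8,[0,0,0],0]]'; python3 - <<'E'
from h import *
s,T=st(); print(s['wrist_torque'])
E
```

```text
clock: 11.42
tcp_pos: [467.6, 46.8, 66.5]
eef_rot: [-3.141, -0.066, -0.002]
force: [-0.8, 0.1, 7.2]
gripper_width: 21.2
grasp_force: 25.0
t 11.42 tcp [467.6  46.8  66.5] yaxis [ 0.042 -0.999 -0.   ] z [ 0.001  0.    -1.   ] F [-0.8  0.1  7.2] w 21.2 gf 25.0
[0.10670983 0.17005806 0.00191396]
```

```bash
python3 -m jog '[[36,[0,0,0],0],[36,[0,0,0],0],[36,[0,0,0.28],0],[36,[0,0,0],0],[8,[0,0,0],0],[8,[0,0,0],0],[8,[0,0,0],0],[8,[0,0,0],0]]';  python3 -m jog '[[8,[0,0,0],0],[8,[0,0,0],0]]'
```

```text
clock: 12.08
tcp_pos: [466.8, 46.7, 58.5]
eef_rot: [3.141, 0.065, -0.001]
force: [1.0, -0.7, -2.5]
gripper_width: 21.3
grasp_force: 25.0
clock: 12.25
tcp_pos: [466.8, 46.7, 58.5]
eef_rot: [-3.141, -0.066, 0.0]
force: [-0.2, 0.2, -4.8]
gripper_width: 21.1
grasp_force: 25.0
```

```bash
python3 -m jog '[[8,[0,-0.4,0],0],[8,[0,-0.7,0],0],[8,[0,-0.9,0],0],[8,[0,-1,0],0],[8,[0,-1,0],0],[8,[0,-1,0],0],[8,[0,-0.9,0],0],[8,[0,-0.6,0],0]]';  python3 -m jog '[[8,[0,-0.3,0],0],[8,[0,0,0],0],[8,[0,0,0],0],[8,[0,0,0],0]]'; python3 - <<'E'
from h import *
s,T=st()
o=np.array([466.8,46.7]); e=np.array([-np.sin(.0436),np.cos(.0436)]); print('travel',(np.array(s['tcp_pos'])[:2]-o)@e)
E
```

```text
clock: 12.92
tcp_pos: [459.4, 210.0, 58.5]
eef_rot: [3.14, 0.067, -0.002]
force: [0.3, -4.8, -1.1]
gripper_width: 21.5
grasp_force: 25.0
clock: 13.25
tcp_pos: [459.2, 216.5, 58.7]
eef_rot: [-3.141, -0.065, 0.002]
force: [-5.2, 2.2, 2.1]
gripper_width: 21.3
grasp_force: 25.0
t 13.25 tcp [459.2 216.5  58.7] yaxis [ 0.041 -0.999 -0.   ] z [-0.001  0.    -1.   ] F [-5.2  2.2  2.1] w 21.3 gf 25.0
travel 169.9276564306603
```

```bash
python3 -m jog '[[44,[0,0,0],0],[44,[0,0,0],0],[44,[0,0,0],0],[44,[0,0,-0.9],0],[44,[0,0,-1],0],[44,[0,0,-1],0],[44,[0,1,0],0],[44,[0,1,0],0]]';  python3 -m jog '[[44,[0,1,0],0],[44,[0,0.93,0],0],[44,[0,0,0],-1],[44,[0,0,0],-1],[44,[0,0,0],-1],[44,[0,0,0],-1],[44,[0,0,0],-1],[44,[0,0,0],-1]]'; python3 -m jog '[[44,[0,0,0],-1],[44,[0,0,0],-1],[44,[0,0,0],-0.5],[44,[0,0,0],0]]'; python3 - <<'E'
from h import *
st(); p=shot('wrist','wrist3')
for l,z in (('handle_grip',85),('plunger_grip',101)): print(l,[(round(d['score'],2),np.round(d['position'],1).tolist(),atz(p,d['position'],z,True).round(1)) for d in vision.mark_of(l,p)])
E
```

```text
clock: 13.92
tcp_pos: [463.8, 167.0, 133.1]
eef_rot: [-3.139, -0.068, -0.008]
force: [-0.2, -0.3, 0.2]
gripper_width: 44.0
grasp_force: 0.0
clock: 14.58
tcp_pos: [464.5, 118.0, 131.3]
eef_rot: [2.964, 1.039, 0.001]
force: [-0.3, -0.4, 0.2]
gripper_width: 44.2
grasp_force: 0.0
clock: 14.92
tcp_pos: [464.4, 118.1, 131.3]
eef_rot: [2.806, 1.413, 0.001]
force: [-0.3, 1.1, -0.3]
gripper_width: 43.9
grasp_force: 0.0
t 14.92 tcp [464.4 118.1 131.3] yaxis [ 0.803 -0.595  0.001] z [ 0.001  0.    -1.   ] F [-0.3  1.1 -0.3] w 43.9 gf 0.0
handle_grip [(0.67, [227.0, 117.1], array([457.4, 217.4,  85. ]))]
plunger_grip [(0.66, [318.6, 224.5], array([465.2, 122.6, 101. ]))]
```

View pics/wrist3.png

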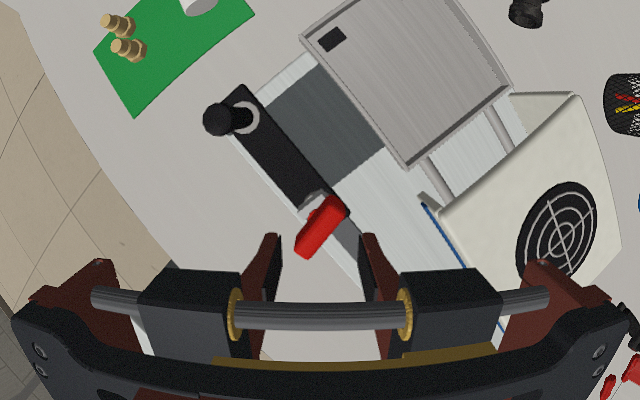

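```bash
cat >> h.py <<'E'
def bar(p,z):
    img=p['color'].astype(int)
    m=((img[:,:,0]>140)&(img[:,:,1]<60)&(img[:,:,2]<60)).astype(np.uint8); m[270:]=0; m[:,500:]=0
    n,l,s,c=cv2.connectedComponentsWithStats(m); i=1+s[1:,4].argmax()
    ys,xs=np.nonzero(l==i); X=np.array([atz(p,(x,y),z,True)[:2] for x,y in zip(xs,ys)])
    print('bar px',s[i],cv2.minAreaRect(X.astype(np.float32)))
E
python3 - <<'E'
from h import *
p=shot('wrist'); bar(p,115); s,T=st(); print('tool x yaw',np.degrees(np.arctan2(T[1,0],T[0,0])))
E
```

```text
bar px [ 295  206   49   53 1085] ((464.5403747558594, 122.38467407226562), (38.251304626464844, 12.054488182067871), 16.528409957885742)
t 15.12 tcp [464.1 118.3 131.2] yaxis [ 0.802 -0.598  0.   ] z [ 0.  0. -1.] F [ 0.1 -1.  -0.7] w 43.8 gf 0.0
tool x yaw 53.28621875484761
```

```bash
cat >> h.py <<'E'
from scipy.optimize import differential_evolution
def barfit(p,xy,tol=6,save=None):
    hsv=cv2.cvtColor(p['color'],cv2.COLOR_RGB2HSV); m=(((hsv[:,:,0]<8)|(hsv[:,:,0]>172))&(hsv[:,:,1]>190)&(hsv[:,:,2]>70)).astype(np.uint8); 
    c=proj(p,[*xy,95],True).astype(int); k=np.zeros_like(m); cv2.circle(k,tuple(int(v) for v in c),55,1,-1); m&=k
    def sil(v):
        x,y,z,a=v; ca,sa=np.cos(a),np.sin(a)
        P=[proj(p,[x+ca*i-sa*j,y+sa*i+ca*j,z+h],True) for i in(-23,23) for j in(-7.5,7.5) for h in(-14,14)]
        o=np.zeros_like(m); cv2.fillConvexPoly(o,cv2.convexHull(np.array(P,np.float32)).astype(np.int32),1); return o
    def f(v):
        o=sil(v); return 1-(o&m).sum()/(o|m).sum()
    r=differential_evolution(f,[(xy[0]-tol,xy[0]+tol),(xy[1]-tol,xy[1]+tol),(84,110),(-.3,1.6)],seed=0,popsize=12,maxiter=60)
    print('bar xyz',r.x[:3].round(1),'ang deg',np.degrees(r.x[3]).round(1),'IoU',round(1-r.fun,2),'mask',m.sum())
E
python3 - <<'E'
from h import *
p=shot('wrist','wrist4'); barfit(p,(463.6,118.2),tol=3); barfit(p,(463.6,118.2),tol=8)
im=cv2.imread('pics/wrist4.png')[180:280,250:390]; cv2.imwrite('pics/wrist4c.png',cv2.resize(im,None,fx=5,fy=5,interpolation=cv2.INTER_CUBIC))
E
```

```text
bar xyz [460.8 116.2  84.7] ang deg 22.5 IoU 0.81 mask 1622
bar xyz [459.6 116.2  84.3] ang deg 19.4 IoU 0.82 mask 1622
```

View pics/wrist4c.png

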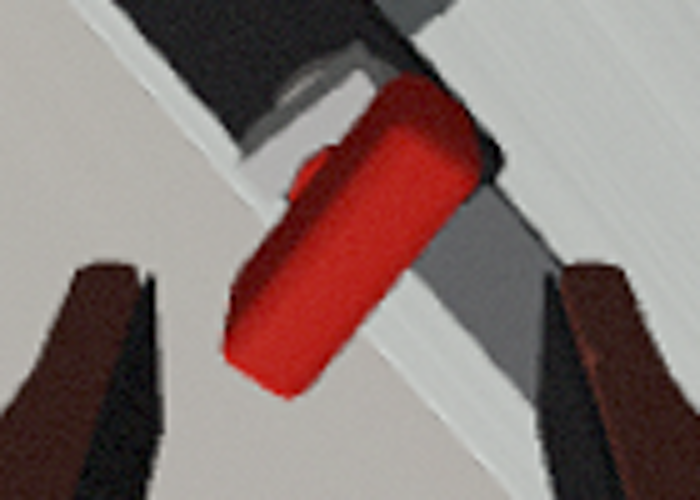

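```bash
python3 - <<'E'
from h import *
p=shot('wrist'); s=manip.state(); T=Ro.from_rotvec(s['eef_rot']).as_matrix(); 
C=-np.array(p['R']).T@p['t']; off=T.T@(C-s['tcp_pos']); Rc=np.array(p['R'])@T; print(off)
for f,tcp,rv,xy in (('wrist1',[470.7,-51.7,107.3],[-3.141,-.065,.003],(471,-51.7)),('wrist2',[466.8,50.9,129.6],[-3.14,-.069,-.001],(471,-51.7))):
    T=Ro.from_rotvec(rv).as_matrix(); R=Rc@T.T; c=np.array(tcp)+T@off
    q=dict(color=cv2.imread(f'pics/{f}.png')[:,:,::-1].copy(),intrinsics=p['intrinsics'],R=R,t=-R@c)
    print(f); barfit(q,xy,tol=5)
for n in('scene','side'):
    q=shot(n); print(n,[(round(d['score'],2),[atz(q,d['position'],z).round(1)[:2].tolist() for z in (86,101)]) for d in vision.mark_of('plunger_grip',q)[:2]],[(round(d['score'],2),atz(q,d['position'],85).round(1)[:2].tolist()) for d in vision.mark_of('handle_grip',q)[:2]])
E
```

```text
[  76.47544594   -1.39377082 -162.19217829]
wrist1
bar xyz [468.1 -52.5  84.4] ang deg 2.5 IoU 0.84 mask 1707
wrist2
bar xyz [466.  -55.9  90.2] ang deg 48.8 IoU 0.89 mask 1393
scene [(0.47, [[475.5, 104.1], [467.5, 116.1]])] [(0.88, [465.0, 220.6]), (0.29, [537.7, 396.6])]
side [(0.73, [[463.2, 106.8], [456.8, 77.0]])] [(0.97, [465.9, 218.4])]
```

```bash
python3 -m jog '[[50,[0,0,0],1],[50,[0,0,0],1],[50,[0,0,0],1],[50,[0,0,0],1],[50,[0,0,0],1],[50,[0,0,0.4],0.4],[50,[0,0,1],0],[50,[0,0,1],0]]'; python3 -m jog '[[50,[0,0,0],0],[5,[0,0,0],0],[5,[0,0,0],0],[5,[0,0,0],0],[5,[0,0,0],0],[5,[0,0,0],0],[5,[0,0,0],0],[5,[0,0,0],0]]' 20; python3 -m jog '[[5,[0,0,0],0],[5,[0,0,0],0]]'
```

```text
clock: 16.18
tcp_pos: [465.1, 118.7, 71.4]
eef_rot: [-3.089, -0.572, -0.005]
force: [-0.2, -0.1, -0.7]
gripper_width: 50.1
grasp_force: 0.0
clock: 16.85
tcp_pos: [465.0, 118.6, 72.1]
eef_rot: [-3.089, -0.572, -0.004]
force: [0.6, -0.8, 7.1]
gripper_width: 15.0
grasp_force: 19.7
clock: 17.02
tcp_pos: [464.9, 118.6, 72.0]
eef_rot: [-3.089, -0.572, -0.003]
force: [1.2, -1.4, 6.8]
gripper_width: 14.7
grasp_force: 19.7
```

```bash
python3 -m jog '[[5,[0,0,0],1],[5,[0,0,0],1],[5,[0,0,0],1],[5,[0,0,0],0.2],[5,[0,0,0],0],[50,[0,0,0],0],[50,[0,0,0],0],[50,[0,0,0],0]]'; python3 -m jog '[[50,[0,0,0],0],[50,[0,0,-1],0],[50,[0,0,-1],0],[50,[0,0,-0.3],0],[50,[0,0,0],0]]'; python3 - <<'E'
from h import *
st(); p=shot('wrist','wrist5'); barfit(p,(464,118.2),tol=6)
E
```

```text
clock: 17.68
tcp_pos: [463.7, 118.4, 71.1]
eef_rot: [-3.141, -0.049, 0.001]
force: [0.2, 0.5, -0.5]
gripper_width: 31.5
grasp_force: 0.0
clock: 18.1
tcp_pos: [465.2, 118.8, 130.3]
eef_rot: [-3.14, -0.049, -0.006]
force: [-0.3, -0.2, 0.1]
gripper_width: 49.6
grasp_force: 0.0
t 18.1 tcp [465.2 118.8 130.3] yaxis [ 0.031 -1.    -0.001] z [ 0.004  0.001 -1.   ] F [-0.3 -0.2  0.1] w 49.6 gf 0.0
bar xyz [458.6 117.5  84. ] ang deg 1.4 IoU 0.82 mask 1349
```

View pics/wrist5.png

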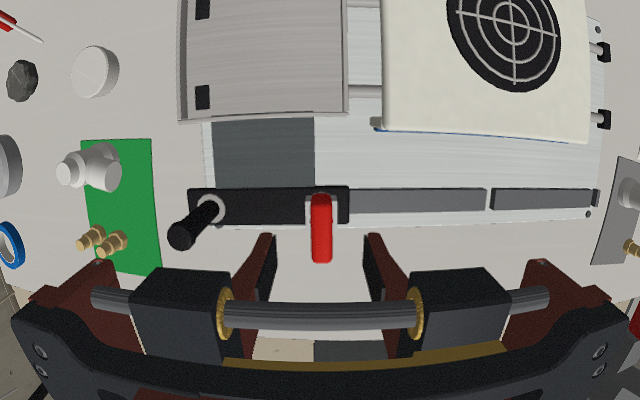

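```bash
python3 -m jog '[[50,[-0.02,-1,0],-0.1],[50,[-0.02,-1,0],0],[50,[-0.02,-1,0],0],[50,[-0.02,-0.95,0],0],[50,[0,0,0.9],0],[50,[0,0,0.9],0],[50,[0,0,0.9],0],[10,[0,0,0],0]]'; python3 -m jog '[[10,[0,0,0],0],[10,[0,0,0],0],[10,[0,0,0],0],[10,[0,0,0],0],[10,[0,0,0],0],[10,[0,0,0],0],[10,[0,0,0],0]]' 25; python3 -m jog '[[10,[0,0.15,0],0],[10,[0,0.1,0],0],[10,[0,0,0],0]]'; python3 -m jog '[[10,[0,-0.3,0],0],[10,[0,-0.2,0],0],[10,[0,0,0],0]]'
```

```text
clock: 18.82
tcp_pos: [454.5, 215.7, 56.5]
eef_rot: [3.138, 0.066, -0.012]
force: [-1.3, -0.4, -0.3]
gripper_width: 46.2
grasp_force: 0.0
clock: 19.4
tcp_pos: [458.9, 217.2, 62.1]
eef_rot: [-3.14, -0.065, -0.003]
force: [0.1, -1.2, 7.2]
gripper_width: 21.6
grasp_force: 25.0
clock: 19.65
tcp_pos: [459.1, 213.4, 62.2]
eef_rot: [-3.136, -0.062, -0.004]
force: [-5.8, 18.6, 3.7]
gripper_width: 21.4
grasp_force: 25.0
clock: 19.9
tcp_pos: [458.5, 218.1, 61.8]
eef_rot: [3.132, 0.073, -0.0]
force: [9.8, -36.5, 14.4]
gripper_width: 21.4
grasp_force: 25.0
```

```bash
python3 -m jog '[[50,[0,0.1,0],0],[50,[0,0,0],0],[50,[0,0,0],0],[80,[0,0,-1],0],[80,[0,0,-1],0],[80,[0,0,-1],0],[80,[0,0,-1],0],[80,[0,0,-1],0]]'; python3 -m jog '[[80,[-0.4,-0.9,-0.5],0],[80,[-0.4,-0.9,0],0],[80,[-0.4,-0.9,0],0],[80,[-0.4,-0.9,0],0],[80,[-0.4,-0.9,0],0],[80,[0,-0.3,0],0],[80,[0,0,0],0]]'; python3 - <<'E'
from h import *
st(); p=shot('wrist','wrist6')
for l,z in (('brass_1_mid',25),('valve_mid',40),('green_mat',0),('tray_floor',25.5),('tin',0)): print(l,[(round(d['score'],2),np.round(d['position'],1).tolist(),atz(p,d['position'],z,True).round(1)[:2]) for d in vision.mark_of(l,p)])
print(atz(p,(0,0),0,True))
E
```

```text
clock: 20.57
tcp_pos: [457.5, 221.1, 187.3]
eef_rot: [-3.141, -0.066, 0.0]
force: [0.5, 0.9, 0.7]
gripper_width: 70.8
grasp_force: 0.0
clock: 21.15
tcp_pos: [402.5, 340.3, 198.7]
eef_rot: [-3.14, -0.07, -0.001]
force: [0.0, -0.1, 0.2]
gripper_width: 79.8
grasp_force: 0.0
t 21.15 tcp [402.5 340.3 198.7] yaxis [ 0.045 -0.999 -0.001] z [ 0.     0.001 -1.   ] F [ 0.  -0.1  0.2] w 79.8 gf 0.0
brass_1_mid [(0.63, [274.3, 175.9], array([407. , 391.7])), (0.43, [453.8, 147.2], array([451.8, 187.9]))]
valve_mid [(0.92, [302.4, 94.1], array([497. , 362.7]))]
green_mat [(0.64, [311.2, 145.6], array([439.6, 352.5]))]
tray_floor [(0.61, [470.7, 24.7], array([601.1, 174.1]))]
tin [(0.73, [305.7, 13.6], array([597.5, 365.7]))]
[745.00225678 966.78981336   0.        ]
```

View pics/wrist6.png

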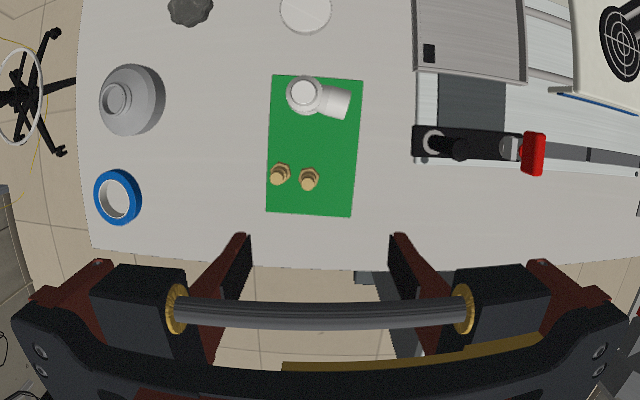

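```bash
cat >> h.py <<'E'
def cyl(r,z0,z1): 
    a=np.linspace(0,2*np.pi,16,endpoint=False); return np.array([[r*np.cos(t),r*np.sin(t),z] for t in a for z in(z0,z1)])
BR=[cyl(11.8,0,12),cyl(9,12,42)]
_o=cyl(15.5,0,45); VA=[cyl(21.5,0,72),np.c_[_o[:,0],-_o[:,2],_o[:,1]+42.5]]   # outlet along own -y
def fit(p,parts,mask,xy,z0,tol=15,yaw=None,fish=True):
    c=proj(p,[*xy,z0+20],fish); k=np.zeros(mask.shape,np.uint8); cv2.circle(k,tuple(int(v) for v in c),60,1,-1); m=mask&k
    def f(v):
        a=v[2] if yaw is not None else 0.; M=np.array([[np.cos(a),-np.sin(a),0],[np.sin(a),np.cos(a),0],[0,0,1]])
        o=np.zeros_like(m)
        for P in parts: cv2.fillConvexPoly(o,cv2.convexHull(np.array([proj(p,M@q+[v[0],v[1],z0],fish) for q in P],np.float32)).astype(np.int32),1)
        return 1-(o&m).sum()/max(1,(o|m).sum())
    b=[(xy[0]-tol,xy[0]+tol),(xy[1]-tol,xy[1]+tol)]+([(yaw-1,yaw+1)] if yaw is not None else [])
    r=differential_evolution(f,b,seed=0,popsize=10,maxiter=25); return r.x,1-r.fun
def masks(p):
    h=cv2.cvtColor(p['color'],cv2.COLOR_RGB2HSV); H,S,V=[h[:,:,i] for i in range(3)]
    return ((H>8)&(H<28)&(S>75)&(V>60)).astype(np.uint8), ((S<60)&(V>60)).astype(np.uint8)
def comp(m,mn=60):
    n,l,s,c=cv2.connectedComponentsWithStats(m); return [((l==i).astype(np.uint8),c[i],s[i,4]) for i in range(1,n) if s[i,4]>mn]
E
cat > brass.py <<'E'
from h import *
def find(p,zfloor=4,lim=((380,510),(260,450))):
    b,w=masks(p)
    for m,c,a in comp(b):
        X=atz(p,c,zfloor+20,True)
        if lim[0][0]<X[0]<lim[0][1] and lim[1][0]<X[1]<lim[1][1]:
            x,i=fit(p,BR,m,X[:2],zfloor,12); print('brass px',c.round(),'area',a,'xy',x.round(1),'IoU',round(i,2))
E
python3 - <<'E'
from brass import *
p=shot('wrist'); find(p)
b,w=masks(p)
# valve: non-green inside mat, drop brass
x,i=fit(p,VA,max(comp(w&0xff,50),key=lambda t:-np.hypot(*(t[1]-[315,97])))[0],(497,362),4,12,yaw=0.); print('valve',x.round(2),round(i,2))
E
```

```text
brass px [277. 174.] area 348 xy [410.4 385.3] IoU 0.76
brass px [306. 179.] area 339 xy [404.5 353.8] IoU 0.75
valve [506.67 353.6    0.9 ] 0.33
```

```bash
cat >> h.py <<'E'
def valve(p,xy=(497,362),z0=4,yaw=0.):
    h=cv2.cvtColor(p['color'],cv2.COLOR_RGB2HSV); g=((h[:,:,0]>50)&(h[:,:,0]<80)&(h[:,:,1]>100)).astype(np.uint8)
    b,_=masks(p)
    w=((h[:,:,1]<40)&(h[:,:,2]>60)).astype(np.uint8)
    k=np.zeros_like(w); G=max(comp(g),key=lambda t:t[2])[0]; cv2.fillConvexPoly(k,cv2.convexHull(np.argwhere(G)[:,::-1].astype(np.int32)),1)
    m=k&(1-g)&(1-b); m=max(comp(cv2.morphologyEx(m,cv2.MORPH_OPEN,np.ones((3,3),np.uint8))),key=lambda t:t[2]); 
    x,i=fit(p,VA,m[0],xy,z0,15,yaw); print('valve',x[:2].round(1),'yaw deg',np.degrees(x[2]).round(1),'IoU',round(i,2),'area',m[2])
E
python3 - <<'E'
from brass import *
p=shot('wrist'); valve(p)
b,w=masks(p); print(p['color'][174,272:284].tolist(),p['color'][168:182,277].tolist())
K=np.array(p['intrinsics']);print(K)
E
```

```text
valve [495.6 355.4] yaw deg -13.4 IoU 0.81 area 2059
[[188, 166, 114], [189, 166, 118], [197, 174, 124], [192, 170, 119], [166, 144, 99], [106, 89, 61], [81, 67, 45], [82, 69, 47], [83, 72, 48], [134, 112, 76], [146, 125, 85], [122, 104, 70]] [[92, 75, 53], [111, 94, 64], [115, 98, 64], [103, 87, 59], [83, 70, 44], [86, 69, 43], [106, 89, 61], [178, 157, 108], [186, 164, 116], [187, 165, 116], [185, 163, 115], [185, 162, 115], [187, 164, 115], [184, 162, 113]]
[[309.70691629   0.         319.51665904]
 [  0.         309.70691629 201.05801126]
 [  0.           0.           1.        ]]
```

```bash
python3 -m jog '[[60,[0.2,-0.9,0.2],-1],[60,[0.1,-0.95,0.2],-1],[60,[0,0,0.2],-1],[60,[0,0,0.2],-1],[60,[0,0,0.2],-1],[60,[0,0,0.2],-1],[60,[0,0,0.2],-1],[60,[0,0,0.2],-1]]'; python3 -m jog '[[60,[0,0,0.2],-1],[60,[0,0,0.2],-1],[60,[0,0,0.2],-1],[60,[0,0,0.2],-1],[60,[0,0,0.2],-1],[60,[0,0,0.2],-1],[60,[0,0,0.2],-0.6],[60,[0,0,0],0]]'; python3 - <<'E'
from brass import *
s,T=st(); p=shot('wrist','wrist7'); find(p); valve(p)
print([(round(d['score'],2),np.round(d['position']).tolist(),atz(p,d['position'],25,True).round(1)[:2]) for d in vision.mark_of('brass_1_mid',p)])
print('y-centre line px',[proj(p,np.array(s['tcp_pos'])*[1,1,0]+[0,0,z],True).round() for z in (16,46)])
E
```

```text
clock: 22.22
tcp_pos: [406.3, 384.7, 158.4]
eef_rot: [2.84, 1.344, -0.0]
force: [0.3, 0.4, 0.1]
gripper_width: 59.6
grasp_force: 0.0
clock: 22.88
tcp_pos: [405.9, 384.3, 122.8]
eef_rot: [-2.22, -2.223, 0.002]
force: [0.4, -0.2, 0.3]
gripper_width: 59.8
grasp_force: 0.0
t 22.88 tcp [405.9 384.3 122.8] yaxis [ 1.     0.001 -0.001] z [-0.001 -0.001 -1.   ] F [ 0.4 -0.2  0.3] w 59.8 gf 0.0
brass px [324. 198.] area 602 xy [408.5 387.7] IoU 0.78
brass px [319. 233.] area 630 xy [404.1 353.2] IoU 0.77
valve [492.4 364.2] yaw deg 36.9 IoU 0.32 area 1237
[(0.67, [325.0, 200.0], array([408.9, 386.9]))]
y-centre line px [array([321., 200.]), array([321., 210.])]
```

View pics/wrist7.png

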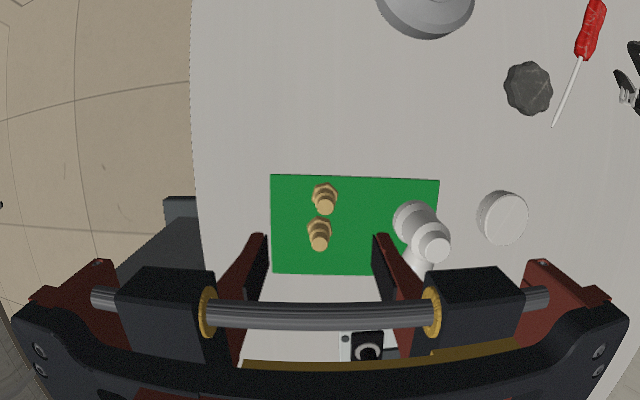

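```bash
python3 -m jog '[[50,[0.11,0.11,0.8],0],[50,[0,0,0.9],0],[50,[0,0,0.9],0],[50,[0,0,0.9],0],[50,[0,0,0.6],0],[50,[0,0,0.29],0],[50,[0,0,0],0],[8,[0,0,0],0]]' 25; python3 -m jog '[[8,[0,0,0],0],[8,[0,0,0],0],[8,[0,0,0],0],[8,[0,0,0],0],[8,[0,0,0],0],[8,[0,0,0],0],[8,[0,0,0],0]]'
```

```text
clock: 23.65
tcp_pos: [409.1, 388.0, 14.3]
eef_rot: [2.223, 2.22, 0.0]
force: [-0.3, -0.4, 0.2]
gripper_width: 46.7
grasp_force: 0.0
clock: 24.23
tcp_pos: [409.7, 388.5, 15.5]
eef_rot: [2.221, 2.221, 0.004]
force: [-0.9, -0.7, 10.4]
gripper_width: 16.8
grasp_force: 53.5
```

```bash
python3 -m jog '[[8,[0,0,-0.6],0],[8,[0,0,-1],0],[8,[0,0,-1],0],[8,[0,0,-1],0],[8,[-0.5,0.45,0],0],[8,[-0.99,0.9,0],0],[8,[-0.99,0.9,0],0],[8,[-0.99,0.9,0],0]]' 25; python3 -m jog '[[8,[-0.99,0.9,0],-0.4],[8,[-0.99,0.9,0],0],[8,[-0.99,0.9,0],0],[8,[-0.99,0.9,0],0],[8,[-0.99,0.9,0],0],[8,[-0.99,0.9,0],0],[8,[-0.5,0.45,0],0],[8,[0,0,0],0]]'; python3 - <<'E'
from brass import *
s,T=st(); p=shot('wrist','wrist8'); find(p)
print([(round(d['score'],2),np.round(d['position']).tolist(),atz(p,d['position'],25.5,True).round(1)[:2]) for d in vision.mark_of('tray_floor',p)])
E
```

```text
clock: 24.9
tcp_pos: [488.1, 300.4, 104.5]
eef_rot: [2.22, 2.222, 0.001]
force: [-1.3, -0.4, -1.1]
gripper_width: 17.1
grasp_force: 50.4
clock: 25.57
tcp_pos: [641.8, 142.8, 104.1]
eef_rot: [2.178, 2.263, 0.002]
force: [0.7, 0.5, -0.9]
gripper_width: 16.8
grasp_force: 50.4
t 25.57 tcp [641.8 142.8 104.1] yaxis [0.999 0.038 0.002] z [ 0.002 -0.    -1.   ] F [ 0.7  0.5 -0.9] w 16.8 gf 50.4
brass px [93.  2.] area 95 xy [407.7 351.4] IoU 0.6
[(0.8, [276.0, 170.0], array([604.6, 174.2]))]
```

View pics/wrist8.png

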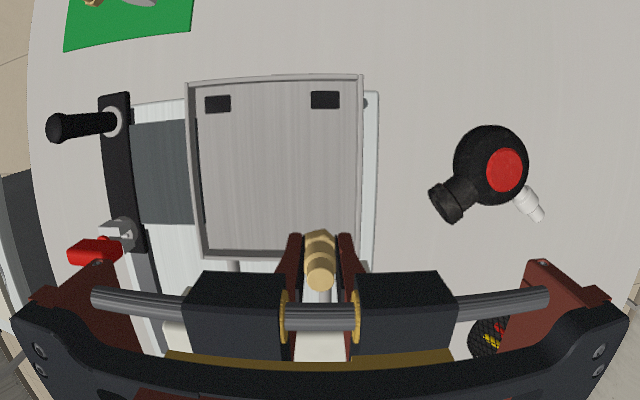

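```bash
python3 - <<'E'
from h import *
p=shot('wrist'); print([atz(p,c,41.5,True).round(1)[:2] for c in((188,82),(362,76),(192,257),(364,258))])
E
python3 -m jog '[[8,[0,-0.3,0],0],[8,[0,0,0.8],0],[8,[0,0,0.8],0],[8,[0,0,0.6],0],[8,[0,0,0.25],0],[8,[0,0,0.15],0],[8,[0,0,0],0],[8,[0,0,0],0]]'
```

```text
[array([534. , 246.7]), array([663.5, 251.3]), array([529.5, 102.8]), array([674.9, 110.4])]
clock: 26.38
tcp_pos: [632.2, 145.4, 39.4]
eef_rot: [2.174, 2.267, 0.001]
force: [-0.3, -0.3, 0.2]
gripper_width: 17.0
grasp_force: 50.4
```

```bash
python3 -m jog '[[8,[0,0,0.08],0],[8,[0,0,0.05],0],[8,[0,0,0],0],[28,[0,0,0],0],[28,[0,0,0],0],[28,[0,0,0],0],[28,[0,0,0],0]]'; python3 -m jog '[[28,[0,0,-0.8],0],[28,[0,0,-1],0],[28,[0,0,-1],0],[28,[-0.5,-0.5,-1],0],[50,[0.9,-0.8,0],0.4],[50,[0.9,-0.9,0],0],[50,[0.9,-0.9,0],0],[50,[0.9,-0.9,0],0]]'
```

```text
clock: 26.97
tcp_pos: [632.0, 145.0, 36.0]
eef_rot: [2.175, 2.267, 0.0]
force: [-0.2, 0.5, -1.5]
gripper_width: 27.8
grasp_force: 0.0
clock: 27.63
tcp_pos: [530.4, 221.6, 130.8]
eef_rot: [-2.223, -2.22, -0.0]
force: [0.3, -0.3, -0.2]
gripper_width: 48.5
grasp_force: 0.0
```

```bash
python3 -m jog '[[50,[0.88,-0.85,0],0],[50,[0.88,-0.85,0],0],[50,[0.88,-0.85,0],0],[50,[0.88,-0.85,0],0],[50,[0.88,-0.85,0],0],[50,[0.85,-0.8,0],0],[50,[0,0,0],0]]'; python3 - <<'E'
from brass import *
s,T=st(); p=shot('wrist','wrist9'); find(p)
print([(round(d['score'],2),np.round(d['position']).tolist(),atz(p,d['position'],25,True).round(1)[:2]) for d in vision.mark_of('brass_1_mid',p)])
E
```

```text
clock: 28.22
tcp_pos: [402.2, 354.9, 130.6]
eef_rot: [-2.217, -2.224, 0.001]
force: [-0.3, 0.8, -0.3]
gripper_width: 49.9
grasp_force: 0.0
t 28.22 tcp [402.2 354.9 130.6] yaxis [ 1.     0.003 -0.001] z [-0.001  0.    -1.   ] F [-0.3  0.8 -0.3] w 49.9 gf 0.0
brass px [323. 199.] area 564 xy [404.7 353.8] IoU 0.77
[]
```

```bash
python3 -m jog '[[50,[-0.03,0.11,0.9],0],[50,[0,0,1],0],[50,[0,0,1],0],[50,[0,0,0.9],0],[50,[0,0,0.6],0],[50,[0,0,0.27],0],[8,[0,0,0],0],[8,[0,0,0],0]]' 25; python3 -m jog '[[8,[0,0,0],0],[8,[0,0,0],0],[8,[0,0,0],0],[8,[0,0,0],0],[8,[0,0,0],0],[8,[0,0,0],0]]'
```

```text
clock: 28.98
tcp_pos: [408.7, 351.2, 14.1]
eef_rot: [2.223, 2.22, -0.0]
force: [-0.1, 0.3, -0.2]
gripper_width: 39.6
grasp_force: 0.0
clock: 29.48
tcp_pos: [408.5, 352.3, 15.4]
eef_rot: [2.221, 2.221, 0.003]
force: [-2.8, -1.2, 11.4]
gripper_width: 16.9
grasp_force: 53.7
```

```bash
python3 -m jog '[[8,[0,0,-0.6],0],[8,[0,0,-1],0],[8,[0,0,-1],0],[8,[0,0,-1],0],[8,[-0.5,0.4,0],0],[8,[-0.99,0.8,0],0],[8,[-0.99,0.8,0],0],[8,[-0.99,0.8,0],0]]' 25; python3 -m jog '[[8,[-0.99,0.8,0],-0.4],[8,[-0.99,0.75,0],0],[8,[-0.99,0.75,0],0],[8,[-0.99,0.75,0],0],[8,[-0.5,0.3,0],0],[8,[-0.2,0.1,0],0],[8,[0,0,0],0]]'; python3 - <<'E'
from brass import *
s,T=st(); p=shot('wrist','wrist10'); find(p,25.5,((560,680),(100,240))); 
print([(round(d['score'],2),np.round(d['position']).tolist(),atz(p,d['position'],25.5,True).round(1)[:2]) for d in vision.mark_of('tray_floor',p)])
E
```

```text
clock: 30.15
tcp_pos: [478.6, 264.3, 104.6]
eef_rot: [2.22, 2.223, 0.002]
force: [-0.3, 0.5, 0.1]
gripper_width: 16.7
grasp_force: 48.0
clock: 30.73
tcp_pos: [568.0, 150.6, 103.9]
eef_rot: [-2.176, -2.265, 0.0]
force: [-0.7, 0.2, -1.0]
gripper_width: 16.8
grasp_force: 48.0
t 30.73 tcp [568.  150.6 103.9] yaxis [ 0.999  0.04  -0.   ] z [-0.  0. -1.] F [-0.7  0.2 -1. ] w 16.8 gf 48.0
brass px [400. 228.] area 907 xy [630.5 144.1] IoU 0.79
brass px [319. 255.] area 1737 xy [567.7 116.5] IoU 0.68
[(0.76, [366.0, 185.0], array([603.5, 172.5])), (0.23, [171.0, 270.0], array([425.9,  82.6]))]
```

```bash
python3 -m jog '[[8,[-0.3,0.4,0],0],[8,[0,0,0.8],0],[8,[0,0,0.8],0],[8,[0,0,0.6],0],[8,[0,0,0.3],0],[8,[0,0,0.2],0],[8,[0,0,0],0],[8,[0,0,0],0]]'; python3 -m jog '[[8,[0,0,0],0],[28,[0,0,0],0],[28,[0,0,0],0],[28,[0,0,0],0],[28,[0,0,0],0]]'; python3 -m jog '[[28,[0,0,-0.8],0],[28,[0,0,-1],0],[28,[0,0,-1],0],[80,[0,0,-1],0],[80,[0.8,-0.5,0],0.4],[80,[0.9,-0.5,0],0],[80,[0.9,-0.5,0],0],[80,[0.9,-0.5,0],0]]'
```

```text
clock: 31.5
tcp_pos: [578.7, 144.8, 37.2]
eef_rot: [2.173, 2.268, 0.001]
force: [-0.9, -0.6, 0.9]
gripper_width: 17.0
grasp_force: 48.3
clock: 31.92
tcp_pos: [578.3, 144.2, 36.4]
eef_rot: [2.174, 2.267, -0.0]
force: [0.6, -0.4, 0.0]
gripper_width: 28.0
grasp_force: 0.0
clock: 32.58
tcp_pos: [526.8, 231.8, 131.5]
eef_rot: [2.223, 2.22, 0.0]
force: [0.9, 0.8, -0.3]
gripper_width: 57.7
grasp_force: 0.0
```

```bash
python3 -m jog '[[80,[0.9,-0.4,-0.6],0.5],[80,[0.9,-0.4,-0.6],0.6],[80,[0.6,-0.4,-0.4],0.6],[80,[0.3,0,0],0.5],[80,[0,0,0],0]]'; python3 - <<'E'
from brass import *
s,T=st(); p=shot('wrist','wrist11'); valve(p,(496,356)); valve(p,(492,360),4,-.3)
print([(round(d['score'],2),np.round(d['position']).tolist(),atz(p,d['position'],40,True).round(1)[:2]) for d in vision.mark_of('valve_mid',p)])
E
```

```text
clock: 33.0
tcp_pos: [501.8, 301.9, 172.1]
eef_rot: [2.462, 1.952, 0.003]
force: [-0.6, 0.9, 0.4]
gripper_width: 79.8
grasp_force: 0.0
t 33.0 tcp [501.8 301.9 172.1] yaxis [ 0.974 -0.228  0.001] z [ 0.001  0.001 -1.   ] F [-0.6  0.9  0.4] w 79.8 gf 0.0
valve [500.7 359.6] yaw deg -18.3 IoU 0.86 area 2487
valve [498.1 360.2] yaw deg -13.8 IoU 0.86 area 2487
[(0.76, [305.0, 135.0], array([499.6, 360.2]))]
```

View pics/wrist11.png

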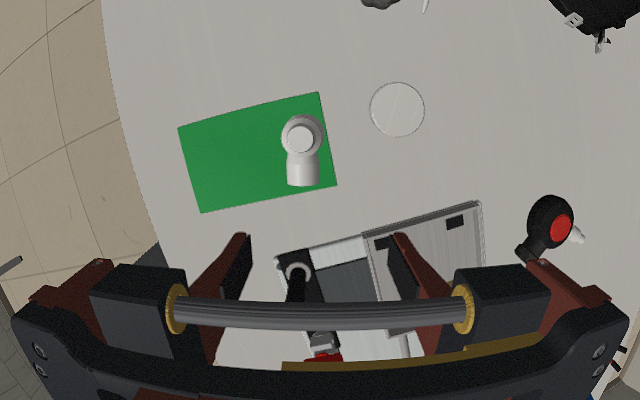

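```bash
python3 -m jog '[[80,[0.75,-0.2,0.4],0],[80,[0.75,-0.2,0.6],0],[80,[0.74,-0.22,0.6],0],[80,[0,0,1],0],[80,[0,0,1],0],[80,[0,0,1],0],[80,[0,0,0.8],0],[80,[0,0,0.44],0]]' 45; python3 -m jog '[[80,[0,0,0],0],[25,[0,0,0],0],[25,[0,0,0],0],[25,[0,0,0],0],[25,[0,0,0],0],[25,[0,0,0],0],[25,[0,0,0],0],[25,[0,0,0],0]]'
```

```text
clock: 33.77
tcp_pos: [498.2, 356.0, 22.3]
eef_rot: [-2.462, -1.951, 0.008]
force: [-0.4, -0.6, -0.2]
gripper_width: 79.6
grasp_force: 0.0
clock: 34.43
tcp_pos: [499.4, 358.4, 26.0]
eef_rot: [-2.462, -1.951, -0.0]
force: [-2.2, 0.6, 4.8]
gripper_width: 38.7
grasp_force: 45.1
```

```bash
python3 -m jog '[[25,[0,0,0],0],[25,[0,0,-0.3],0],[25,[0,0,-0.5],0],[25,[0,0,0],0]]'; python3 - <<'E'
from brass import *
s,T=st(); print(s['wrist_torque']); p=shot('wrist','wrist12')
E
```

```text
clock: 34.77
tcp_pos: [500.6, 358.8, 47.5]
eef_rot: [2.462, 1.951, 0.004]
force: [2.3, 1.3, -3.3]
gripper_width: 38.6
grasp_force: 44.6
t 34.77 tcp [500.6 358.8  47.5] yaxis [ 0.974 -0.229  0.002] z [ 0.002  0.001 -1.   ] F [ 2.3  1.3 -3.3] w 38.6 gf 44.6
[-0.02136225 -0.12590476 -0.03330882]
```

View pics/wrist12.png

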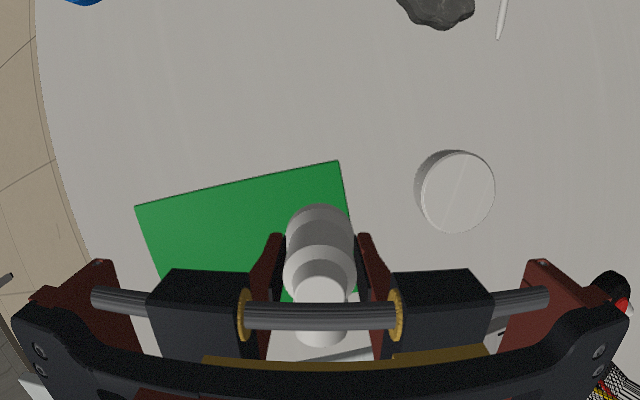

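```bash
python3 -m jog '[[25,[0,0,-0.6],0],[25,[0,0,-0.9],0],[25,[0,0,-0.8],0],[25,[-0.4,0.4,0],0],[25,[-0.65,0.7,0],0],[25,[-0.65,0.7,0],0],[25,[-0.65,0.7,0],0],[25,[-0.65,0.7,0],0]]' 45; python3 -m jog '[[25,[-0.65,0.7,0],0],[25,[-0.65,0.7,0],0],[25,[-0.4,0.5,0],0],[25,[-0.2,0.2,0],-0.7],[25,[0,0,0],-1],[25,[0,0,0],-0.9],[25,[0,0,0],0],[25,[0,0,0],0]]'; python3 - <<'E'
from brass import *
s,T=st(); p=shot('wrist','wrist13'); find(p,25.5,((550,690),(60,240)))
print([(round(d['score'],2),np.round(d['position']).tolist(),atz(p,d['position'],25.5,True).round(1)[:2]) for d in vision.mark_of('tray_floor',p)])
E
```

```text
clock: 35.48
tcp_pos: [560.5, 265.1, 102.0]
eef_rot: [-2.462, -1.951, 0.002]
force: [0.5, -0.0, -4.8]
gripper_width: 38.7
grasp_force: 44.6
clock: 36.15
tcp_pos: [600.3, 208.3, 102.3]
eef_rot: [-2.178, -2.264, 0.001]
force: [0.9, 0.0, -4.7]
gripper_width: 38.8
grasp_force: 44.6
t 36.15 tcp [600.3 208.3 102.3] yaxis [ 0.999  0.039 -0.001] z [-0.001 -0.    -1.   ] F [ 0.9  0.  -4.7] w 38.8 gf 44.6
brass px [285. 296.] area 126 xy [568.4 126.5] IoU 0.12
brass px [354. 295.] area 124 xy [628.9 129.4] IoU 0.11
brass px [396. 314.] area 498 xy [668.8 117.8] IoU 0.41
brass px [359. 360.] area 3085 xy [654.3  50.1] IoU 0.1
[(0.18, [326.0, 24.0], array([598.2, 356.6]))]
```

```bash
python3 -m jog '[[25,[0,0,0.6],0],[25,[0,0,0.7],0],[25,[0,0,0.5],0],[25,[0,0,0.25],0],[25,[0,0,0.08],0],[25,[0,0,0],0],[25,[0,0,0],0]]'
```

```text
clock: 36.83
tcp_pos: [601.0, 208.8, 50.1]
eef_rot: [2.175, 2.267, 0.001]
force: [0.2, 0.1, -4.5]
gripper_width: 38.6
grasp_force: 44.6
```

```bash
python3 -m jog '[[25,[0,0,0.08],0],[25,[0,0,0],0],[25,[0,0,0],0]]';  python3 -m jog '[[25,[0,0,0.05],0],[25,[0,0,0],0],[25,[0,0,0],0]]'
```

```text
clock: 37.08
tcp_pos: [600.8, 208.7, 48.1]
eef_rot: [2.174, 2.267, 0.001]
force: [0.3, -0.5, -4.2]
gripper_width: 38.7
grasp_force: 44.6
clock: 37.33
tcp_pos: [601.0, 208.8, 47.5]
eef_rot: [2.174, 2.267, 0.001]
force: [-3.2, 0.1, 5.3]
gripper_width: 38.7
grasp_force: 45.1
```

Contact with the floor; release and rise.

```bash
python3 -m jog '[[50,[0,0,0],0],[50,[0,0,0],0],[50,[0,0,0],0],[50,[0,0,0],0],[50,[0,0,-0.4],0],[50,[0,0,-1],0],[50,[0,0,-1],0],[50,[0,0,-1],0]]'; python3 -m jog '[[50,[0,0,-1],0],[50,[-0.6,-1,-1],0],[50,[-0.6,-1,0],1],[50,[-0.6,-1,0],1],[50,[-0.6,-1,0],1],[50,[0,0,0],1],[50,[0,0,0],1],[50,[0,0,0],1]]'; python3 -m jog '[[50,[0,0,0],1],[50,[0,0,0],1],[50,[0,0,0],1],[50,[0,0,0],1],[50,[0,0,0],1],[50,[0,0,0],1],[50,[0,0,0],1],[50,[0,0,0],1]]';python3 -m jog '[[50,[0,0,0],1],[50,[0,0,0],0]]'; python3 - <<'E'
from brass import *
s,T=st(); p=shot('wrist','wrist14'); find(p,25.5,((540,690),(60,250)));find(p)
print([(round(d['score'],2),np.round(d['position']).tolist(),atz(p,d['position'],61.5,True).round(1)[:2]) for d in vision.mark_of('valve_mid',p)])
E
```

```text
clock: 38.0
tcp_pos: [600.3, 208.5, 132.7]
eef_rot: [-2.174, -2.267, 0.001]
force: [0.9, -1.1, -0.2]
gripper_width: 50.2
grasp_force: 0.0
clock: 38.67
tcp_pos: [498.6, 152.3, 182.5]
eef_rot: [2.773, 1.477, 0.002]
force: [0.1, -0.2, 0.1]
gripper_width: 49.9
grasp_force: 0.0
clock: 39.33
tcp_pos: [498.9, 152.6, 182.1]
eef_rot: [-3.134, -0.222, -0.001]
force: [-0.5, -0.2, 0.4]
gripper_width: 49.4
grasp_force: 0.0
clock: 39.5
tcp_pos: [498.9, 152.6, 182.1]
eef_rot: [-3.141, -0.06, -0.001]
force: [0.4, 0.3, 0.6]
gripper_width: 49.9
grasp_force: 0.0
t 39.5 tcp [498.9 152.6 182.1] yaxis [ 0.038 -0.999 -0.   ] z [ 0.001  0.    -1.   ] F [0.4 0.3 0.6] w 49.9 gf 0.0
brass px [335.  57.] area 447 xy [628.8 143.6] IoU 0.79
brass px [330. 110.] area 398 xy [576.9 145.5] IoU 0.85
[(0.8, [262.0, 84.0], array([600.2, 208.8]))]
```

View pics/wrist14.png

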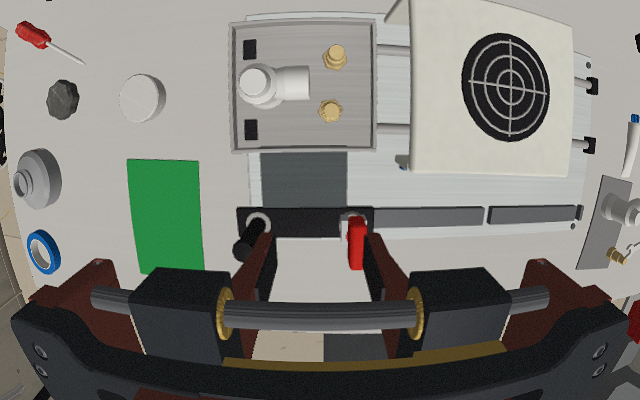

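```bash
python3 -m jog '[[50,[-0.7,0.65,0.2],0],[50,[-0.75,0.66,0.6],0],[50,[0,0,0.8],0],[50,[0,0,0.9],0],[50,[0,0,0.9],0],[50,[0,0,0.8],0],[50,[0,0,0.37],0],[50,[0,0,0],0]]' 35; python3 -m jog '[[5,[0,0,0],0],[5,[0,0,0],0],[5,[0,0,0],0],[5,[0,0,0],0],[5,[0,0,0],0],[5,[0,0,0],0],[5,[0,0,0],0],[5,[0,0,0],0]]'; python3 -m jog '[[5,[0,0,-0.25],0],[5,[0,0,-0.25],0],[5,[0,0,-0.22],0],[5,[0,0,0],0],[5,[0,0,0],0]]'
```

```text
clock: 40.27
tcp_pos: [462.7, 118.0, 65.7]
eef_rot: [3.14, 0.068, -0.005]
force: [0.5, -0.1, -0.4]
gripper_width: 50.2
grasp_force: 0.0
clock: 40.93
tcp_pos: [464.4, 118.0, 67.8]
eef_rot: [3.141, 0.066, 0.001]
force: [0.3, -4.1, 6.8]
gripper_width: 14.7
grasp_force: 35.0
clock: 41.35
tcp_pos: [464.1, 118.3, 85.4]
eef_rot: [-3.141, -0.066, -0.001]
force: [2.7, -1.2, -8.5]
gripper_width: 14.7
grasp_force: 35.0
```

```bash
python3 -m jog '[[5,[0,0,0],-1],[5,[0,0,0],-1],[5,[0,0,0],-1],[5,[0,0,0],-1],[5,[0,0,0],-1],[5,[0,0,0],-1],[5,[0,0,0],-1],[5,[0,0,0],-1]]';  python3 -m jog '[[5,[0,0,0],-1],[5,[0,0,0],-1],[5,[0,0,0],-1],[5,[0,0,0],-0.5],[5,[0,0,0],0],[5,[0,0,0.06],0],[5,[0,0,0],0]]'; python3 -m jog '[[44,[0,0,0],0],[44,[0,0,0],0],[44,[0,0,0],0],[44,[0,0,0],0],[44,[0,0,-1],0],[44,[0,0,-1],0],[44,[0,0,-0.2],0],[44,[0,0,0],0]]'; python3 - <<'E'
from h import *
st(); p=shot('wrist'); barfit(p,(464,118.2),tol=6)
E
```

```text
clock: 42.02
tcp_pos: [463.6, 119.0, 84.9]
eef_rot: [-2.839, -1.343, 0.0]
force: [1.5, 3.0, -8.3]
gripper_width: 15.1
grasp_force: 35.0
clock: 42.6
tcp_pos: [463.1, 118.5, 83.2]
eef_rot: [-2.552, -1.83, 0.002]
force: [0.3, 2.4, -7.2]
gripper_width: 14.8
grasp_force: 35.0
clock: 43.27
tcp_pos: [465.4, 118.5, 140.5]
eef_rot: [2.55, 1.832, 0.006]
force: [0.2, -1.3, 0.4]
gripper_width: 43.8
grasp_force: 0.0
t 43.27 tcp [465.4 118.5 140.5] yaxis [ 0.948 -0.319  0.004] z [ 0.004  0.001 -1.   ] F [ 0.2 -1.3  0.4] w 43.8 gf 0.0
bar xyz [459.3 112.2  86.1] ang deg 71.4 IoU 0.94 mask 1430
```

```bash
python3 -m jog '[[50,[0,0,0],1],[50,[0,0,0],1],[50,[0,0,0],1],[50,[0,0,0],1],[50,[0,0,0],1],[50,[0,0,0],1],[50,[0,0,0],1],[50,[0,0,0],1]]';  python3 -m jog '[[50,[0,0,0],1],[50,[0,0,0],1],[50,[0,0,0],1],[50,[0,-1,0],0.5],[50,[0,-1,0],0],[50,[0,-1,0],0],[50,[0,-0.96,0],0],[50,[0,0,0],0]]'; python3 - <<'E'
from h import *
s,T=st(); p=shot('wrist'); barfit(p,(464,118.2),tol=6); print([(round(d['score'],2),atz(p,d['position'],85,True).round(1)[:2]) for d in vision.mark_of('handle_grip',p)])
E
```

```text
clock: 43.98
tcp_pos: [463.0, 118.1, 137.2]
eef_rot: [3.078, 0.629, -0.004]
force: [1.1, -0.2, -0.4]
gripper_width: 50.3
grasp_force: 0.0
clock: 44.65
tcp_pos: [458.1, 219.9, 137.5]
eef_rot: [-3.14, -0.069, 0.001]
force: [-0.1, 0.2, -0.3]
gripper_width: 49.9
grasp_force: 0.0
t 44.65 tcp [458.1 219.9 137.5] yaxis [ 0.044 -0.999 -0.   ] z [-0.001  0.    -1.   ] F [-0.1  0.2 -0.3] w 49.9 gf 0.0
bar xyz [458.2 112.5  92.9] ang deg 67.8 IoU 0.85 mask 1361
[(0.76, array([456.5, 215.1]))]
```

```bash
python3 -m jog '[[50,[0,0.1,0.8],0],[50,[0,0,0.8],0],[50,[0,0,0.8],0],[50,[0,0,0.62],0],[50,[0,0,0],0],[10,[0,0,0],0],[10,[0,0,0],0],[10,[0,0,0],0]]' 25; python3 -m jog '[[10,[0,0,0],0],[10,[0,0,0],0],[10,[0,0,0],0],[10,[0,0,0],0],[10,[0,0,0],0]]'; python3 -m jog '[[10,[0,0.1,0],0],[10,[0,0.2,0],0],[10,[0,0.3,0],0],[10,[0,0.4,0],0],[10,[0,0.5,0],0],[10,[0,0.55,0],0],[10,[0,0.55,0],0],[10,[0,0.55,0],0]]'
```

```text
clock: 45.42
tcp_pos: [459.2, 214.5, 64.0]
eef_rot: [-3.14, -0.065, -0.002]
force: [0.4, -0.1, 0.1]
gripper_width: 33.3
grasp_force: 0.0
clock: 45.83
tcp_pos: [459.2, 215.0, 64.1]
eef_rot: [-3.14, -0.066, -0.002]
force: [-0.5, -0.9, 7.3]
gripper_width: 21.5
grasp_force: 25.0
clock: 46.5
tcp_pos: [462.9, 136.2, 64.0]
eef_rot: [-3.14, -0.066, -0.004]
force: [0.2, 2.6, 5.8]
gripper_width: 21.4
grasp_force: 25.0
```

```bash
python3 -m jog '[[10,[0,0.55,0],0],[10,[0,0.55,0],0],[10,[0,0.55,0],0],[10,[0,0.55,0],0],[10,[0,0.5,0],0],[10,[0,0.4,0],0],[10,[0,0.3,0],0],[10,[0,0.2,0],0]]';python3 -m jog '[[10,[0,0,0],0],[10,[0,0,0],0],[10,[0,0,0],0]]'
```

```text
clock: 47.17
tcp_pos: [467.0, 45.7, 64.0]
eef_rot: [-3.141, -0.064, -0.004]
force: [1.8, 3.9, 5.6]
gripper_width: 20.9
grasp_force: 25.0
clock: 47.42
tcp_pos: [467.0, 45.7, 64.0]
eef_rot: [3.141, 0.066, 0.004]
force: [1.0, -1.9, 6.2]
gripper_width: 21.1
grasp_force: 25.0
```

```bash
python3 -m jog '[[46,[0,0,0],0],[46,[0,0,0],0],[46,[0,0,0],0],[46,[0,0,-0.9],0],[46,[0,0,-1],0],[46,[0,0,-1],0],[46,[0,0,-0.2],0],[46,[0,0,0],0]]'; python3 -m jog '[[46,[0,1,0],0],[46,[0,1,0],0],[46,[0,1,0],-1],[46,[0,0.95,0],-1],[46,[0,0,0],-1],[46,[0,0,0],-1],[46,[0,0,0],-1],[46,[0,0,0],-1]]';  python3 -m jog '[[46,[0,0,0],-1],[46,[0,0,0],-1],[46,[0,0,0],-1],[46,[0,0,0],-1],[46,[0,0,0],-1],[46,[0,0,0],-0.5],[46,[0,0,0],0]]'; python3 - <<'E'
from h import *
s,T=st(); p=shot('wrist'); barfit(p,(471,-52),tol=6); print([(round(d['score'],2),atz(p,d['position'],85,True).round(1)[:2]) for d in vision.mark_of('handle_grip',p)])
E
```

```text
clock: 48.08
tcp_pos: [466.7, 46.2, 142.1]
eef_rot: [-3.141, -0.066, -0.005]
force: [-0.2, -0.3, -1.0]
gripper_width: 45.9
grasp_force: 0.0
clock: 48.75
tcp_pos: [471.1, -52.5, 139.0]
eef_rot: [-2.963, -1.039, 0.004]
force: [0.2, -0.9, 0.4]
gripper_width: 46.2
grasp_force: 0.0
clock: 49.33
tcp_pos: [471.1, -52.2, 139.1]
eef_rot: [-2.548, -1.834, 0.003]
force: [-0.7, 0.1, -0.4]
gripper_width: 46.1
grasp_force: 0.0
t 49.33 tcp [471.1 -52.2 139.1] yaxis [ 0.948 -0.317 -0.003] z [-0.003  0.    -1.   ] F [-0.7  0.1 -0.4] w 46.1 gf 0.0
bar xyz [467.5 -58.   89.1] ang deg 71.4 IoU 0.89 mask 1411
[(0.66, array([465.9,  44.5]))]
```

```bash
python3 -m jog '[[46,[0,0,0.8],0],[46,[0,0,0.8],0],[46,[0,0,0.6],0],[46,[0,0,0],0],[5,[0,0,0],0],[5,[0,0,0],0],[5,[0,0,0],0],[5,[0,0,0],0]]' 25; python3 -m jog '[[5,[0,0,0],0],[5,[0,0,0],0],[5,[0,0,0],0]]'; python3 -m jog '[[5,[0,0,0],1],[5,[0,0,0],1],[5,[0,0,0],1],[5,[0,0,0],1],[5,[0,0,0],1],[5,[0,0,0],1],[5,[0,0,0],1],[5,[0,0,0],1]]';  python3 -m jog '[[5,[0,0,0],1],[5,[0,0,0],1],[5,[0,0,0],1],[5,[0,0,0],0.5],[5,[0,0,0],0],[5,[0,0,0],0]]'
```

```text
clock: 50.1
tcp_pos: [472.9, -52.5, 86.5]
eef_rot: [2.551, 1.832, 0.002]
force: [0.3, -0.2, 0.2]
gripper_width: 22.9
grasp_force: 0.0
clock: 50.35
tcp_pos: [471.3, -52.1, 86.2]
eef_rot: [-2.551, -1.832, 0.002]
force: [-4.7, 2.0, 7.7]
gripper_width: 15.2
grasp_force: 25.0
clock: 51.02
tcp_pos: [472.5, -52.8, 85.8]
eef_rot: [3.077, 0.629, 0.001]
force: [2.1, -2.4, -8.3]
gripper_width: 14.9
grasp_force: 25.0
clock: 51.52
tcp_pos: [472.5, -52.7, 85.6]
eef_rot: [3.14, 0.069, 0.001]
force: [1.6, -1.9, -7.8]
gripper_width: 14.8
grasp_force: 25.0
```

```bash
python3 -m jog '[[46,[0,0,0],0],[46,[0,0,0],0],[46,[0,0,0],0],[46,[0,0,0],0],[46,[0,0,-0.8],0],[46,[0,0,-1],0],[46,[0,0,-0.3],0],[46,[0,0,0],0]]'; python3 - <<'E'
from h import *
s,T=st(); p=shot('wrist'); barfit(p,(471,-52),tol=6); print([(round(d['score'],2),atz(p,d['position'],85,True).round(1)[:2]) for d in vision.mark_of('handle_grip',p)])
for tol,z in((3,84),):
    pass
E
```

```text
clock: 52.18
tcp_pos: [473.8, -52.5, 140.0]
eef_rot: [3.14, 0.066, 0.007]
force: [0.3, 0.2, 0.3]
gripper_width: 46.1
grasp_force: 0.0
t 52.18 tcp [473.8 -52.5 140. ] yaxis [ 0.042 -0.999  0.001] z [ 0.004 -0.001 -1.   ] F [0.3 0.2 0.3] w 46.1 gf 0.0
bar xyz [466.2 -52.3  84. ] ang deg 3.4 IoU 0.81 mask 1229
[(0.82, array([465.5,  45.4]))]
```

```bash
python3 -m jog '[[50,[-0.02,-1,0],0],[50,[-0.02,-1,0],0],[50,[0,-1,0],0],[50,[0,-0.94,0],0],[50,[0,0,0.9],0],[50,[0,0,0.9],0],[50,[0,0,0.9],0],[50,[0,0,0.4],0]]'; python3 -m jog '[[10,[0,0,0],0],[10,[0,0,0],0],[10,[0,0,0],0],[10,[0,0,0],0],[10,[0,0,0],0],[10,[0,0,0],0],[10,[0,0,0],0],[10,[0,0,0],0]]' 25; python3 -m jog '[[10,[0,0.12,0],0],[10,[0,0.1,0],0],[10,[0,0,0],0]]'; python3 -m jog '[[10,[0,-0.22,0],0],[10,[0,-0.22,0],0],[10,[0,0,0],0]]'
```

```text
clock: 52.95
tcp_pos: [464.7, 46.1, 57.4]
eef_rot: [3.141, 0.066, -0.008]
force: [-0.3, -0.1, -0.1]
gripper_width: 50.3
grasp_force: 0.0
clock: 53.62
tcp_pos: [467.9, 46.0, 61.5]
eef_rot: [-3.141, -0.065, -0.003]
force: [-1.7, 0.4, 7.1]
gripper_width: 21.5
grasp_force: 25.0
clock: 53.87
tcp_pos: [468.0, 43.3, 61.5]
eef_rot: [-3.137, -0.061, -0.003]
force: [-1.8, 26.2, 6.0]
gripper_width: 21.0
grasp_force: 25.0
clock: 54.12
tcp_pos: [467.7, 49.0, 61.4]
eef_rot: [3.136, 0.071, 0.002]
force: [1.7, -25.0, 5.7]
gripper_width: 20.8
grasp_force: 25.0
```

```bash
python3 -m jog '[[50,[0,0.11,0],0],[50,[0,0,0],0],[50,[0,0,0],0],[50,[0,0,-0.9],0],[50,[0,0,-1],0],[50,[0,0,-1],0],[50,[0,0,-1],0],[50,[0,0,-1],0]]'; python3 -m jog '[[50,[-0.5,0,-0.5],0],[50,[-0.5,0,0],0],[50,[-0.5,0,0],0],[50,[0,0,0],0],[50,[0,0,0],0],[50,[0,0,0],0]]'; python3 - <<'E'
from brass import *
s,T=st()
p=shot('wrist'); barfit(p,(471,-52),tol=6)
for n in('scene','side','wrist'):
    q=shot(n) if n!='wrist' else p
    for l,z in(('brass_1_mid',46),('valve_mid',61),('dirty_brass_mid',25),('dirty_valve_mid',40),('tray_floor',25.5),('tin',0),('grease',0)): print(n,l,[(round(d['score'],2),atz(q,d['position'],z,n=='wrist').round()[:2].tolist()) for d in vision.mark_of(l,q)[:3]])
E
```

```text
clock: 54.78
tcp_pos: [466.6, 49.1, 184.3]
eef_rot: [-3.141, -0.066, 0.001]
force: [1.5, 0.4, 0.5]
gripper_width: 49.6
grasp_force: 0.0
clock: 55.28
tcp_pos: [429.3, 47.2, 194.9]
eef_rot: [3.141, 0.066, -0.002]
force: [-0.5, -0.5, -0.4]
gripper_width: 49.9
grasp_force: 0.0
t 55.28 tcp [429.3  47.2 194.9] yaxis [ 0.042 -0.999  0.   ] z [-0.001 -0.    -1.   ] F [-0.5 -0.5 -0.4] w 49.9 gf 0.0
bar xyz [467.1 -52.   84.3] ang deg 7.1 IoU 0.78 mask 1044
scene brass_1_mid []
scene valve_mid [(0.28, [562.0, -295.0])]
scene dirty_brass_mid [(0.61, [416.0, -368.0])]
scene dirty_valve_mid [(0.49, [491.0, -342.0])]
scene tray_floor [(0.76, [622.0, -3.0])]
scene tin [(0.74, [604.0, 361.0])]
scene grease [(0.52, [591.0, -393.0])]
side brass_1_mid [(0.65, [646.0, -18.0])]
side valve_mid [(0.65, [480.0, 94.0]), (0.52, [613.0, 39.0])]
side dirty_brass_mid [(0.56, [409.0, -377.0])]
side dirty_valve_mid [(0.97, [482.0, -327.0])]
side tray_floor [(0.64, [607.0, -17.0])]
side tin [(0.72, [610.0, 367.0])]
side grease [(0.89, [597.0, -369.0]), (0.65, [502.0, 210.0])]
wrist brass_1_mid [(0.3, [460.0, -288.0])]
wrist valve_mid []
wrist dirty_brass_mid [(0.7, [398.0, -378.0])]
wrist dirty_valve_mid [(0.76, [484.0, -325.0])]
wrist tray_floor [(0.62, [466.0, -71.0])]
wrist tin [(0.65, [594.0, 357.0])]
wrist grease [(0.8, [592.0, -369.0]), (0.48, [612.0, -0.0]), (0.38, [484.0, -376.0])]
```

```bash
python3 -c "from workcell import job_done; print(job_done())"
```

```text
the job is handed in; nothing more can be done
None
```

The job is handed in after about 55 s of robot time: two brass fittings and the valve body are in the tray, and the tray is back under the hood and locked, holding against about 25 N each way; the last camera check, from side and wrist views only, showed the unwashed fittings, tin and grease tube about where they started.

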